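# Switch the glass-ball sorter to its other chute

## Robot

A 6-joint arm with a two-finger parallel gripper is mounted at the origin on the work surface. World frame = base frame: x ahead of the robot, y to its left, z up, the work surface at z = 0. Lengths are in m, angles in degrees, forces in N, time in s.
With the tool pointing down it reaches from about 0.35 to 0.875 m from the base axis. Payload 4.2 kg.
Tool frame: the origin (TCP) lies midway between the tips of the shut fingers; the grasp point (between the pads) lies 19 mm behind it; y points along the fingers, z is the direction in which the jaws open and shut, and the axes are right-handed (so a half turn about y gives the same grasp; the last joint's range is limited). The gripper opens to 87 mm and grips with 3 to 60 N. Pads are 19 mm wide; open, the fingers measure 117 mm over their backs; the gripper's body (75 mm by 190 mm) begins 51 mm behind the grasp point.
Start: joints at [-52.105, 22.042, 0.453, 0, -68.411, -14.817], TCP at [0.245, -0.575, 0.223] pointing down, gripper open.
Joint ranges: [-179.83, 179.83], [-69.29, 118.12], [-61.27, 80.66], [-181.25, 117.63], [-171.15, -9.14], [-177.46, 177.46]. Speed limits (degrees/s): [159.86, 159.86, 180, 180, 180, 180].

## Interface

Orientations are given as [roll, pitch, yaw] about the fixed x, y, z axes, in that order (R = Rz(yaw) Ry(pitch) Rx(roll)).
In Python, from workcell import env gives the robot as it stands. The module is installed in compiled form; this text tells all that it offers. Calls block until the motion is done:
- env.goto(position, orientation): joint-space move of the TCP to a pose.
- env.move_straight(position, rotation=None, rate=0.15, force_limit=None): straight line of the TCP; rotation=None keeps the orientation; rate is the mean speed in m/s. With force_limit (N) it stops when the force on the tool has changed by that much, and returns True; else False.
- env.set_joints(angles): joint-space move.
- env.gripper_to(opening, grasp_force=None): opening from 0.0 (shut) to 1.0 (fully open); grasp_force is the grip in N (None keeps the last); returns when the fingers have stopped.
- env.dwell(seconds).
- env.inverse_kinematics(position, orientation): joint angles nearest the present ones, or None.
- env.read_state(): the state.
- env.grab_frame(name): name is "scene" or "top" or "wrist"; returns a dict with "image" (400x640x3 uint8, blue, green, red), "fx", "fy", "cx", "cy" (pixels), "position" and "orientation" of the camera in the world. Camera axes: x right, y up, looking along -z (the intrinsics and any distortion apply to the point x, -y, -z); pixel columns grow to the right and rows downward; lengths in m; the calibration is good to about 2 mm. A picture is of the moment at which its call begins. There is no depth.
A pose or a line that the arm cannot do raises env.Unreachable and nothing moves.
- env.close_job(): hands the job in, once; it reports no verdict.
Trained networks look in a picture, given as the dict that the camera call returned (one of the last four; its "shot" number tells which), for a name from the list of things; names that differ only in an ending like _2 or _b are one class to them, and where a whole thing is asked for, a point or a joint stands for the part that bears it (a point fixed in the world has none). Each returns a list of dicts, best first, with "score" (0 to 1); they miss things now and then, are a little off and sometimes report something else, mostly with a low value. They report only what shows in the picture. A call takes as long as a camera call. They do not tell look-alikes from the thing itself.
- env.search_frame(picture, thing): "xyz" ([x, y, z] in m, in world coordinates, good to about 4 mm: the middle of the surface that is visible of it).
- env.trace(picture, thing): "mask" (400x640 bool, what is visible of it).
The state is a dict: "clock": time; "joint_positions": joint angles; "qvel": joint speeds; "joint_torque": joint torques, N m; "position": TCP position; "tool_rot": TCP orientation; "force": force on the tool from outside, world axes, zero at the start; "wrist_torque": the same for the moment, N m; "opening": opening from 0.0 (shut) to 1.0 (fully open).
Only numpy, scipy, OpenCV 4.12 (cv2) and the standard library are available. Lean on these libraries where they do the work, as an engineer would, in place of code of your own. Each camera call takes 0.05 s, during which the arm holds its last target. There are 200 camera calls.

## Task

The tilting trough (rocker) of the glass-ball sorter is tipped towards one of its two chutes. With a fingertip press down the finger tab on its raised side so that it rocks over its pivot and stays tipped towards the other chute; only then push the stop slide aside by its pin, to the left, so that all three balls roll down that other chute into its catch box. Touch only the rocker and the stop slide: do not touch or lift the balls, and leave the things standing around the sorter where they are.

Things in the scene. Friction and masses are not known exactly. Their poses are not given: they have to be found in the camera images.
- sorter: Fixed ball sorter on the bench. Origin: underside of its 560 mm long, 8 mm thick plywood base, straight under the pivot; the base reaches 65 mm beyond it and 95 mm towards the robot; x away from the robot (at yaw 0), y to the left, z up. Across its middle, along y, lies the rocker, a tilting trough whose pivot axis runs along x, 75 mm high.
- lane_lip (a point): Open lower end of the aluminium feed lane, floor middle, 105 mm high, 20 mm beyond the sorter's origin, over the rocker's middle. The lane runs straight from here in sorter +x, rising 0.12 rad, 240 mm long, 34 mm wide inside, side walls 22 mm above its floor.
- box_left (a point): Inner floor centre of the left catch box: open plywood box, inside 94 x 74 mm (x, y), rim 74 mm high, its middle 230 mm left, 12 mm robot-side of the sorter's origin. A chute slopes down into it from under the rocker's left end (112 to 193 mm left of the origin, walls up to 83 mm high).
- box_right (a point): The same on the right, 230 mm right of the sorter's origin, with the right chute.
- rocker (a joint): Tilt (rad) of the rocker: steel trough open at both ends, 240 mm long, 71 mm wide inside. A brass bar on its robot side (top about 141 mm high) makes it top-heavy, so it falls to and stays at either stop: +0.22 left end low (feeds left), -0.22 right end low. Starts at one of them. The raised tab yields to under 2 N; past level it falls over by itself.
- tab_left (a point): Pressing point on top of the left finger tab, a flat steel tongue 50 x 40 mm (x, y), 5 mm thick, on the rocker's robot side. Point: 92 mm left of the pivot axis, 79 mm robot-side of the sorter's origin; about 108 mm high when raised, 68 mm when low. The trough's wall rises 31 mm above the tab, its face 27 mm from the point (away from the robot).
- tab_right (a point): The same on the right end: 92 mm right of the pivot axis.
- stop (a joint): Travel (m) of the stop slide: 0 shut (a 44 mm wide steel plate across the lane, 90 mm beyond the sorter's origin), 0.05 fully open. Slides to the left (sorter +y), stays where left, needs 1 to 2 N. The balls come free from about 0.035 on; push it fully open.
- pin_top (a point): Centre of the top of the stop slide's upright steel pin, 14 mm diameter, 40 mm tall, on the plate's top edge; when shut 12 mm right of the lane's middle. Top about 194 mm above the bench, foot 154 mm. The waiting balls' tops are 40 mm or more below the pin's top. Push its right side to the left.
- ball1_center (a point): Centre of the glass ball next to the stop, 28 mm diameter, about 30 g; all three wait in a row in the feed lane behind (+x of) the stop.
- ball2_center (a point): Centre of the second ball, same kind.
- ball3_center (a point): Centre of the third ball, same kind.
- ball1: The ball next to the stop (its origin rolls with it; use its centre).
- ball2: The second ball.
- ball3: The third ball.
- wheelblock: Bystander: wooden block 110 x 130 x 45 mm with small grinding wheels on stems, up to 77 mm high; origin underside centre. On the robot's side of the left catch box.
- tumbler: Bystander: glass tumbler, 72 mm wide, 90 mm high; origin underside centre. On the robot's side of the right catch box.
- dressstone: Bystander: grey dressing stone 30 x 110 x 18 mm lying flat on the robot's side of the sorter; origin underside centre.
Things that resemble listed ones, but are neither listed nor needed, are in the scene too. Leave any orange look-alike of the ball2 alone. What is shaped like the ball3 but black or red is not meant.

How it is judged:
By the outcome, as a careful person would: the job done as asked, in the order asked, and still so for the second after the job is handed in, with the robot touching nothing.
It also fails if it takes over 45 s, if anything falls off the work surface, if the arm or the gripper's body presses on something with over 40 N, if the wrist force passes 120 N, or if a joint passes its speed limit or range.

## Working session

There is one attempt and no reset: what is moved stays moved. The work goes in short steps, each a Python script; the robot and the scene stay as the last script left them, time stands still between calls to the robot, and variables do not carry over. Pictures are saved under pics/ and viewed, about 8 in all and at most 12, crops included, and the job is handed in when it is done.

```bash
mkdir -p pics
python3 - <<'E'
from workcell import env
import cv2, numpy as np
s=env.read_state(); print({k:np.round(s[k],3).tolist() for k in ("clock","position","tool_rot","force","opening")})
for c in ("scene","top"):
    f=env.grab_frame(c); cv2.imwrite(f"pics/{c}1.png",f["image"])
    print(c,f["position"],f["orientation"],f["fx"],f["cx"],f["cy"],[k for k in f])
    for t in ["sorter","rocker","stop","lane_lip","box_left","box_right","tab_left","tab_right","pin_top","ball1_center","ball2_center","ball3_center","wheelblock","tumbler","dressstone"]:
        print(t,[(np.round(d["xyz"],3).tolist(),round(d["score"],2)) for d in env.search_frame(f,t)[:4]])
E
```

```text
{'clock': 0.0, 'position': [0.245, -0.574, 0.221], 'tool_rot': [-89.875, 0.005, 23.065], 'force': [0.159, 0.569, 0.195], 'opening': 1.002}
scene [ 1.17306604 -0.37006397  0.96810532] [40.64227651  0.92617833 57.25913013] 495.3502285518802 319.1624024797155 193.17293332877352 ['image', 'fx', 'fy', 'cx', 'cy', 'position', 'orientation', 'shot']
sorter [([0.723, 0.04, 0.144], 0.31)]
rocker [([0.519, 0.03, 0.102], 0.93), ([0.576, 0.025, 0.047], 0.64)]
stop [([0.644, 0.034, 0.154], 0.52)]
lane_lip [([0.575, 0.024, 0.046], 0.65)]
box_left [([0.574, 0.025, 0.045], 0.83), ([0.662, 0.039, 0.138], 0.38)]
box_right [([0.579, 0.025, 0.043], 0.65)]
tab_left [([0.515, 0.024, 0.098], 0.86), ([0.663, 0.039, 0.136], 0.41)]
tab_right [([0.52, 0.025, 0.105], 0.96)]
pin_top [([0.646, 0.037, 0.152], 0.62), ([0.579, 0.029, 0.045], 0.46), ([0.384, 0.256, 0.044], 0.45)]
ball1_center [([0.66, 0.038, 0.14], 0.46)]
ball2_center [([0.694, 0.039, 0.139], 0.66)]
ball3_center [([0.753, -0.044, 0.026], 0.67), ([0.716, 0.041, 0.145], 0.58), ([0.769, 0.143, 0.022], 0.57), ([0.518, 0.028, 0.101], 0.37)]
wheelblock [([
[... 452 characters left out ...]
([0.538, 0.046, 0.044], 0.29)]
stop [([0.639, 0.042, 0.158], 0.44)]
lane_lip [([0.536, 0.043, 0.047], 0.77)]
box_left [([0.539, 0.045, 0.041], 0.61)]
box_right [([0.541, 0.042, 0.048], 0.81)]
tab_left [([0.526, 0.038, 0.092], 0.96), ([0.398, -0.245, 0.051], 0.22)]
tab_right [([0.529, 0.033, 0.095], 0.75), ([0.707, 0.044, 0.143], 0.32)]
pin_top [([0.642, 0.041, 0.155], 0.76)]
ball1_center [([0.665, 0.048, 0.138], 0.51)]
ball2_center [([0.64, 0.041, 0.155], 0.46), ([0.682, 0.124, 0.024], 0.43)]
ball3_center [([0.763, 0.139, 0.025], 0.66), ([0.709, 0.046, 0.141], 0.57)]
wheelblock [([0.361, 0.259, 0.046], 0.89)]
tumbler [([0.396, -0.243, 0.051], 0.94)]
dressstone [([0.392, 0.016, 0.023], 0.71)]
```

View pics/scene1.png

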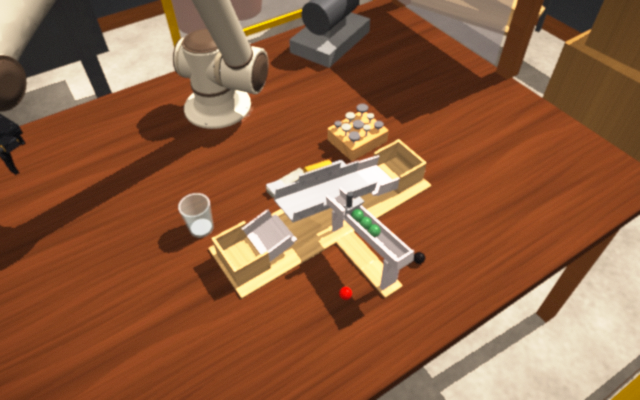

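View pics/top1.png

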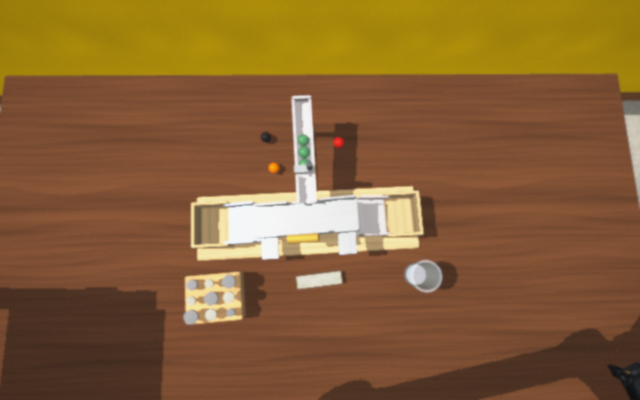

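The rocker (top view) lies across the middle at (293,222). The right chute at (371,217) is exposed and the left one is covered, so it looks tipped left with the right tab (347,243) raised. The three green balls (303,140–165) wait in the lane. Look-alikes lie loose on the table: black (266,137), orange (274,168) and red (338,142). I'll enlarge the view and back-project.

```bash
cat > h.py <<'E'
from workcell import env
import cv2, numpy as np
from scipy.spatial.transform import Rotation as Ro
def rot(f): return Ro.from_euler("xyz",f["orientation"],degrees=True).as_matrix()
def proj(f,P):
    c=(np.atleast_2d(P)-f["position"])@rot(f); c=c*[1,-1,-1]
    return np.c_[f["fx"]*c[:,0]/c[:,2]+f["cx"],f["fy"]*c[:,1]/c[:,2]+f["cy"]]
def back(f,uv,z):
    d=rot(f)@np.array([(uv[0]-f["cx"])/f["fx"],-(uv[1]-f["cy"])/f["fy"],-1])
    return f["position"]+d*(z-f["position"][2])/d[2]
def world(pose,P):
    x,y,a=pose; P=np.atleast_2d(P).astype(float); c,s=np.cos(a),np.sin(a)
    return np.c_[x+c*P[:,0]-s*P[:,1],y+s*P[:,0]+c*P[:,1],P[:,2]]
def crop(f,name,x0,x1,y0,y1,k):
    cv2.imwrite(name,cv2.resize(f["image"][y0:y1,x0:x1],None,fx=k,fy=k,interpolation=cv2.INTER_CUBIC))
E
python3 - <<'E'
from h import *
f=env.grab_frame("top"); crop(f,"pics/top2.png",180,440,85,275,3)
g=env.grab_frame("scene"); crop(g,"pics/scene2.png",200,440,120,310,3)
E
```

```text
(no output)
```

View pics/top2.png

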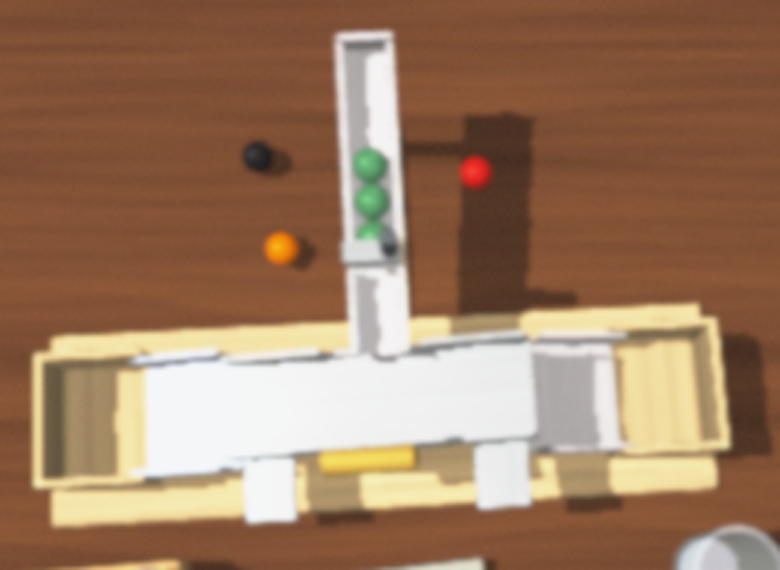

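View pics/scene2.png

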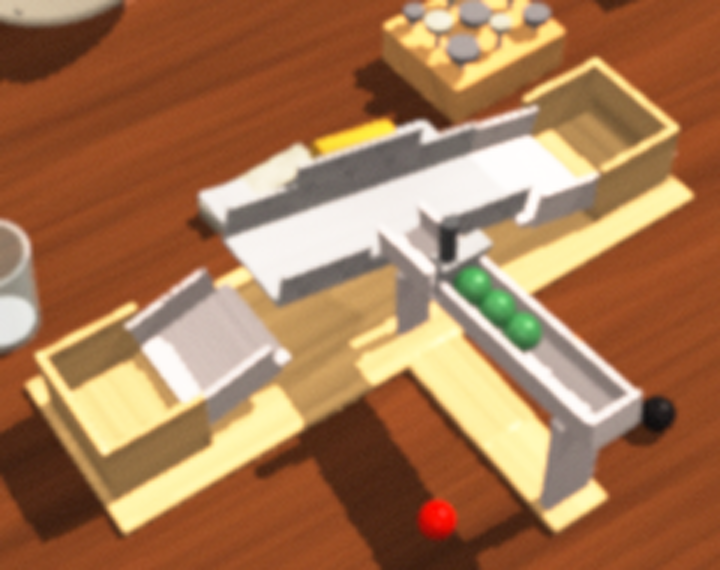

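```bash
cat > fit.py <<'E'
from h import *
from scipy.optimize import least_squares
f=env.grab_frame("top"); g=env.grab_frame("scene")
T=[((-.095,.28,.008),(52,523)),((-.095,-.28,.008),(717,487)),((.065,.28,.008),(52,338)),((.065,-.28,.008),(698,306)),
   ((.26,0,.156),(363,35)),((.09,-.012,.194),(391,236)),((-.104,-.092,.108),(504,508)),((-.104,.092,.068),(271,522))]
S=[((.065,-.28,.008),(124,524)),((.065,.28,.008),(692,190)),((.09,-.012,.194),(451,220)),((.26,0,.156),(615,407))]
PT=np.array([a for a,_ in T]);uT=np.array([b for _,b in T])/3+[180,85]
PS=np.array([a for a,_ in S]);uS=np.array([b for _,b in S])/3+[200,120]
r=lambda p:np.r_[(proj(f,world(p,PT))-uT).ravel(),(proj(g,world(p,PS))-uS).ravel()]
s=least_squares(r,[.55,.04,0],loss="soft_l1"); print(s.x,np.degrees(s.x[2])); print(np.round(r(s.x).reshape(-1,2),1).tolist())
for im,n in((f,"top"),(g,"scene")): print(n,np.round(least_squares((lambda p:(proj(f,world(p,PT))-uT).ravel()) if n=="top" else (lambda p:(proj(g,world(p,PS))-uS).ravel()),s.x).x,4))
np.save("pose.npy",s.x)
for n,p in dict(tabR=(-.079,-.092,.108),tabL=(-.079,.092,.068),pin=(.09,-.012,.194)).items(): print(n,np.round(world(s.x,p),4))
E
python3 fit.py
```

```text
[0.55132507 0.04091025 0.0342551 ] 1.9626728427445281
[[-0.4, 1.4], [0.0, 1.0], [-0.3, -0.3], [0.4, -0.1], [0.3, -0.5], [-0.1, 0.2], [2.1, 1.2], [-0.2, 1.1], [0.5, 1.1], [1.6, 0.7], [-0.4, -0.4], [2.1, 1.4]]
top [0.5526 0.0415 0.0336]
scene [0.5485 0.0404 0.0349]
tabR [[ 0.4755 -0.0537  0.108 ]]
tabL [[0.4692 0.1302 0.068 ]]
pin [[0.6417 0.032  0.194 ]]
```

The fit agrees to about 1 px. The rocker is tipped left with the right tab raised, so the balls should go right. I'll move above the right tab with the fingers shut and the jaws along x, which keeps the gripper body clear of the brass bar, then check the alignment.

Run:
```python
from h import *
p=np.array([.552,.0412,.0340]); np.save("pose.npy",p); yaw=np.degrees(p[2])
tab=world(p,(-.085,-.092,.160))[0]; pin=world(p,(.09,-.06,.21))[0]
best=None
for y in (90,-90):
    a=env.inverse_kinematics(tab,[-90,0,yaw+y]); b=env.inverse_kinematics(pin,[-90,0,yaw+y])
    print(y,np.round(a,0) if a is not None else a,np.round(b,0) if b is not None else b)
    if a is not None and b is not None and (best is None or abs(a[5])<best[0]): best=(abs(a[5]),y)
y=best[1]; open("yaw","w").write(str(yaw+y))
env.gripper_to(0.0)
env.goto([tab[0],tab[1],.25],[-90,0,yaw+y]); env.move_straight(tab)
s=env.read_state(); print(s["clock"],s["position"],tab,s["tool_rot"],s["force"])
w=env.grab_frame("wrist"); f=env.grab_frame("top"); g=env.grab_frame("scene")
im=np.hstack([cv2.resize(w["image"],(400,250)),cv2.resize(f["image"][195:285,290:434],(400,250),interpolation=cv2.INTER_CUBIC)])
im=np.vstack([im,np.hstack([cv2.resize(g["image"][90:240,180:420],(400,250),interpolation=cv2.INTER_CUBIC),np.zeros((250,400,3),np.uint8)])])
cv2.imwrite("pics/a3.png",im)
```

```text
90 [ 13.  11. -25.   0. -54. -11.] [ 13.  24.   2.   0. -68. -11.]
-90 [ 13.  11. -25.   0. -54. 169.] [ 13.  24.   2.   0. -68. 169.]
6.1167 [ 0.47092303 -0.0538301   0.16068029] [ 0.47017652 -0.05363627  0.16      ] [-9.00771635e+01  1.24210566e-02  9.19407779e+01] [0.22923507 0.4210583  1.31371964]
```

View pics/a3.png

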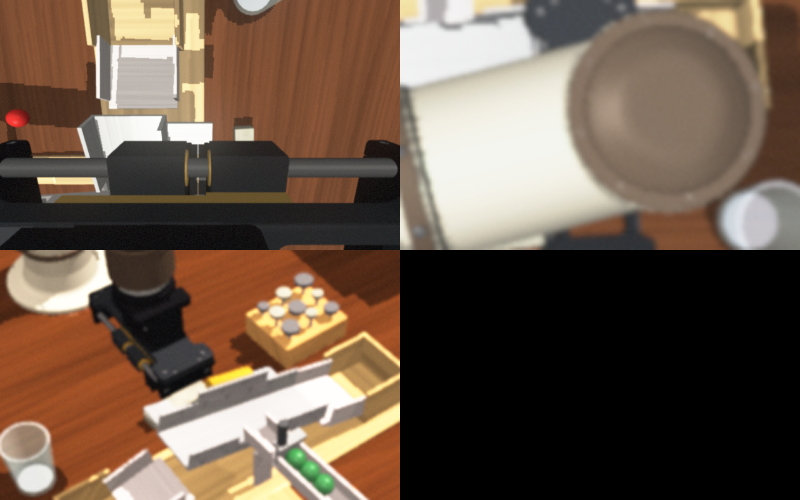

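The wrist view shows the shut fingertips' seam (198,165) over the right tab (165–212,130), with the wall to its left and a clear gap. Next I press down.

Run:
```python
from h import *
p=np.load("pose.npy"); t=world(p,(-.083,-.092,0))[0]
for z,r in ((.120,.1),(.088,.04),(.075,.03)):
    hit=env.move_straight([t[0],t[1],z],rate=r,force_limit=8); s=env.read_state()
    print(z,hit,np.round(s["position"],4),np.round(s["force"],2),s["clock"])
    if hit: break
env.dwell(.3); print(np.round(env.read_state()["force"],2))
g=env.grab_frame("scene"); w=env.grab_frame("wrist")
cv2.imwrite("pics/b4.png",np.hstack([cv2.resize(g["image"][90:290,180:440],(400,308),interpolation=cv2.INTER_CUBIC),cv2.resize(w["image"],(400,308))]))
```

```text
0.12 False [ 0.4726 -0.0536  0.1204] [-0.24  0.65  0.64] 6.8167
0.088 False [ 0.4724 -0.0535  0.0881] [ 1.05 -0.24  0.86] 7.7667
0.075 False [ 0.4721 -0.0536  0.0748] [-0.04 -0.75  0.29] 8.35
[0.67 0.12 0.35]
```

View pics/b4.png

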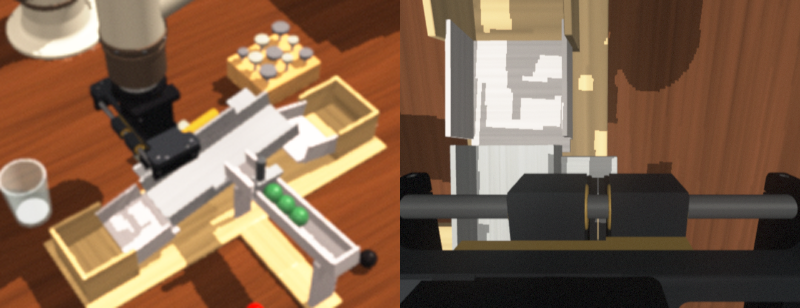

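The rocker is now tipped right and stays there (right end low, at the right chute, with force near zero). I'll retract, move to the right of the pin, and look at it before pushing.

Run:
```python
from h import *
p=np.load("pose.npy"); s=env.read_state()["position"]
env.move_straight([s[0],s[1],.25],rate=.2)
a=world(p,(.09,-.055,.25))[0]; env.move_straight(a,rate=.2)
a[2]=.172; env.move_straight(a,rate=.15,force_limit=8)
s=env.read_state(); print(s["clock"],s["position"],a,s["force"])
g=env.grab_frame("scene"); w=env.grab_frame("wrist")
cv2.imwrite("pics/c5.png",np.hstack([cv2.resize(g["image"][120:280,210:418],(400,308),interpolation=cv2.INTER_CUBIC),cv2.resize(w["image"],(400,308))]))
```

```text
11.475 [ 0.64434117 -0.01084798  0.17333482] [ 0.64381762 -0.0107088   0.172     ] [-1.17305004 -0.20160043  0.34389958]
```

View pics/c5.png

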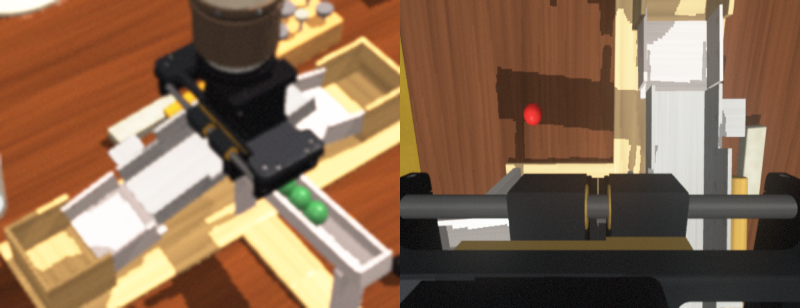

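The rocker is still tipped right with the finger in the air beside the lane; the gripper hides the pin. Now I push left with a force guard.

Run:
```python
from h import *
p=np.load("pose.npy")
for y in (-.035,-.02,-.005,.01,.028):
    hit=env.move_straight(world(p,(.09,y,.172))[0],rate=.05,force_limit=7); s=env.read_state()
    print(y,hit,np.round(s["position"],4),np.round(s["force"],2),s["clock"])
    if hit: break
print(np.round(world(p*[1,1,-1]*0+p,(0,0,0)),3))
s=env.read_state()["position"]; c,sn=np.cos(p[2]),np.sin(p[2]); d=s[:2]-p[:2]; print("sorter y",-sn*d[0]+c*d[1])
env.dwell(.3)
g=env.grab_frame("scene"); cv2.imwrite("pics/d6.png",cv2.resize(g["image"][110:320,190:450],None,fx=3,fy=3)[:600])
```

```text
-0.035 False [0.6431 0.0097 0.172 ] [-0.44  0.04  0.18] 12.125
-0.02 False [0.6427 0.0247 0.172 ] [-0.51 -0.31  0.55] 12.575
-0.005 False [0.6422 0.0398 0.172 ] [ 0.81 -0.32 -0.22] 13.025
0.01 False [0.6416 0.0548 0.172 ] [-0.08 -0.29 -1.06] 13.475
0.028 True [0.6411 0.0651 0.1719] [ 0.77 -3.73  1.82] 13.8
[[0.552 0.041 0.   ]]
sorter y 0.020891124916074
```

View pics/d6.png

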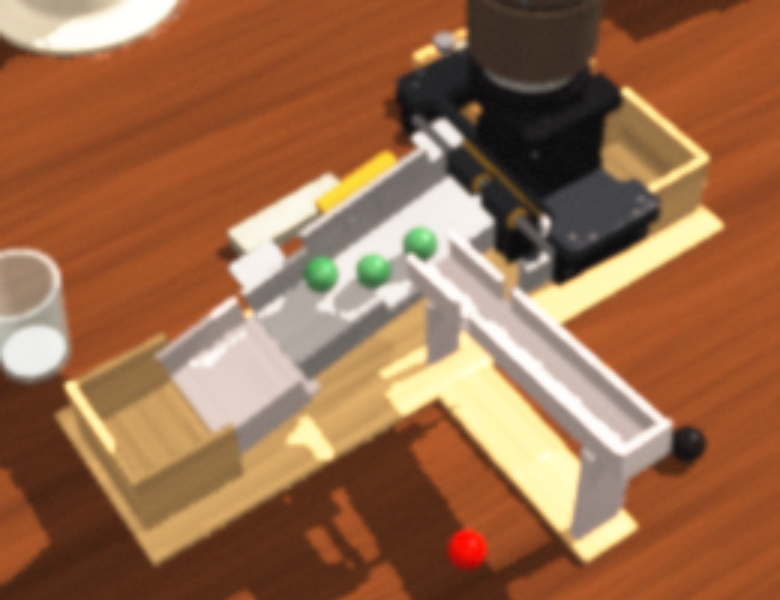

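The finger stopped at sorter y = 0.0209 (0.0215 predicted for fully open), and the three green balls are rolling right down the rocker: (322,273), (373,268), (420,242). I'll back off and check.

Run:
```python
from h import *
p=np.load("pose.npy")
env.move_straight(world(p,(.09,.012,.172))[0],rate=.05)
a=world(p,(.09,.012,.30))[0]; env.move_straight(a,rate=.2)
env.goto([.35,-.45,.32],[-90,0,float(open("yaw").read())-40]); env.dwell(.5)
s=env.read_state(); print(s["clock"],s["position"],s["force"])
g=env.grab_frame("scene"); f=env.grab_frame("top")
for im in(g,f): print([(np.round(d["xyz"],3).tolist(),round(d["score"],2)) for d in env.search_frame(im,"ball1_center")[:5]])
print("box_right",world(p,(-.012,-.23,.02)))
pin=[(-.0,)]
print("pin px open/shut top",proj(f,world(p,[(.09,.038,.194),(.09,-.012,.194)])))
for n in ("wheelblock","tumbler","dressstone"): print(n,[(np.round(d["xyz"],3).tolist(),round(d["score"],2)) for d in env.search_frame(f,n)[:1]])
im=np.hstack([cv2.resize(g["image"][110:320,190:450],(400,323),interpolation=cv2.INTER_CUBIC),cv2.resize(f["image"][85:295,180:440],(400,323),interpolation=cv2.INTER_CUBIC)])
cv2.imwrite("pics/e7.png",im)
```

```text
17.875 [ 0.35006047 -0.44993697  0.31998846] [ 0.22263192 -0.30203513  0.71419871]
[([0.539, -0.213, 0.041], 0.6)]
[([0.363, 0.262, 0.046], 0.19)]
box_right [[ 0.54782543 -0.18907499  0.02      ]]
pin px open/shut top [[286.25516139 164.64562322]
 [310.11573055 163.56632758]]
wheelblock [([0.36, 0.26, 0.049], 0.83)]
tumbler [([0.397, -0.242, 0.052], 0.79)]
dressstone [([0.394, 0.011, 0.021], 0.61)]
```

View pics/e7.png

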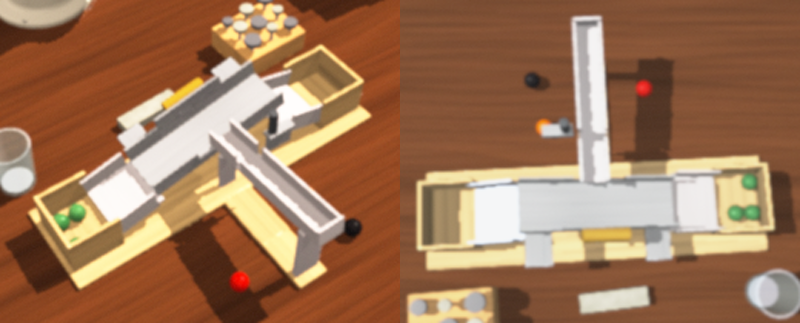

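All three balls are in the right box: top crop (750,182), (737,213), (752,213). The lane is empty, the slide pin sits at the fully open position, the rocker is tipped right, and the bystanders haven't moved. The arm is clear.

```bash
python3 -c "
from workcell import env
env.close_job(); print(env.read_state()['clock'])"
```

```text
the job is handed in; nothing more can be done
the job is handed in; nothing more can be done
```

The job is done and handed in: all three green balls are in the right catch box. The robot clock read 17.9 s at the last check.

- **Rocker:** it started tipped left, so I pressed the raised right tab with the shut fingertips. It rocked over to the right and stayed there.
- **Stop slide:** I then pushed the pin left until the force guard tripped at the end stop. That was at 20.9 mm in sorter y, against 21.5 mm predicted for fully open.
- **Last pictures:** with the arm clear, they show the lane empty, the rocker still tipped right and the pin where it should be when fully open. The wheel block, tumbler, dressing stone and look-alike balls are where they were.

Two checks disagreed slightly. The network put the dressing stone about 5 mm from its first reading, but its outline in the top picture was unchanged to about 2 pixels (roughly 5 mm). In the final top picture the network did not find the balls and gave only a low-score false hit on the wheel block. The picture itself clearly shows all three in the box.

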